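# Uncover the toaster and hold its lever at the lowest stop

## Task

The toaster with the bamboo cover is unplugged, so its lever springs back up by itself, and I want to look into its slots with the bread rack lowered: lift the cover off by its bar handle and lay it gently, flat, in the middle of the slate board. Only then press the toaster's lever down, past its first two click stops to the third and lowest one, and keep holding it down: the program finishes while the robot is still holding the lever there. Leave everything else on the worktop where it stands.

Things in the scene. Friction and masses are not known exactly. Their poses are not given: they have to be found in the camera images.
- toaster: two-slot steel toaster, 302 x 165 x 187 mm (own x, y, z), fixed on the worktop at the left. Origin: centre of its underside. Its lever end faces along its own -x, roughly to the robot's right (-y); the end wall behind the lever is 115 mm from the origin; the flat top under the cover is 185 mm up. Turned 1.3 to 1.7 rad. (Another toaster, far off at the right, has no part in this.)
- toaster_lever (a joint): the toaster's lever on its end wall: metres pressed straight down from its rest at the top (0). Click stops at 0.014 (first), 0.028 (second) and 0.042 (third, lowest); hard end at 0.045. It pushes back up with 3 to 11 N on the way down (most half-way before a stop, less on dropping into it; about 9 N at the third stop) and springs back up from any stop when let go
- lever_pad (a point): middle of the upper face of the lever's finger piece (moves down with it; 154 mm above the worktop at rest). The piece is 16 mm deep (toaster x), 40 mm wide (toaster y) and 14 mm high, and its near edge is 8 mm from this point; a 20 mm gap lies between it and the toaster's end wall, and the wall rises 31 mm above the lever's rest height. Axes as the toaster's
- slot_cover: loose light bamboo plate lying over the toaster's slots, 210 x 120 x 10 mm, 0.25 kg, with a steel bar handle on top. Origin: centre of its underside; its x runs along its long side and along the handle
- cover_handle (a point): middle of the cover's handle bar, 33 mm above the cover's underside (this is where to take hold). The bar is round, 12 mm thick, 90 mm long along this point's x with a foot at each end, and leaves 17 mm free between it and the plate. Axes as the cover's
- slate_top (a point): middle of the upper face of the square dark slate board, 283 x 282 x 9 mm, fixed on the worktop to the right of the toaster; this point is 9 mm above the worktop. Axes along its edges. (Wall cabinets hang over the back of the worktop, from about x = 0.56 m on and 0.49 m up: keep the wrist and elbow in front of them.)
- salt: salt shaker, 44 mm across, 90 mm high, standing behind the gap between toaster and board; leave it. Origin: centre of its underside
- jar_mid: small glass spice jar, 46 mm across, 106 mm high, standing just behind the salt shaker; leave it. Origin: centre of its underside
- tin: food tin, 86 mm across, 40 mm high, on the sink's draining board at the left; leave it. Origin: centre of its underside
- mug: two-tone mug, 90 x 122 x 105 mm, on the sink's draining board at the left; leave it. Origin: centre of its underside

How it is judged:
By the outcome, as a careful person would: the job done as asked, in the order asked, and still so for the second after the job is handed in, while the arm keeps its last pose, push and grip.
It also fails if it takes over 58 s, if anything falls off the work surface, if the arm or the gripper's body presses on something with over 40 N, if the wrist force passes 120 N, or if a joint passes its speed limit or range.

## Robot

A 6-joint arm with a two-finger parallel gripper is mounted at the origin on a cart in front of the work surface, level with it; the furniture and walls round the work are solid. World frame = base frame: x ahead of the robot, y to its left, z up, the work surface at z = 0. Lengths are in mm, angles in rad, forces in N, time in s.
With the tool pointing down it reaches from about 150 to 775 mm from the base axis. Payload 6.1 kg.
Tool frame: the origin (TCP) lies midway between the tips of the shut fingers; the grasp point (between the pads) lies 19 mm behind it; x points along the fingers, y is the direction in which the jaws open and shut, and the axes are right-handed (so a half turn about x gives the same grasp; the last joint's range is limited). The gripper opens to 85 mm and grips with 20 to 120 N. Pads are 22 mm wide; open, the fingers measure 114 mm over their backs; the gripper's body (76 mm by 85 mm) begins 54 mm behind the grasp point. The pads swing forward as they close: fully open they stand 13 mm farther back than shut.
Start: joints at [1.159, 0.126, -0.04, 1.405, 0, 1.571], TCP at [210.128, 481.097, 231.295] pointing down, gripper open.
Joint ranges: [-2.72, 2.72], [-0.95, 1.95], [-1.27, 1.35], [-1.78, 2.02], [-1.46, 1.47], [-3.14, 3.14]. Speed limits (rad/s): [2.39, 2.39, 3.01, 3.14, 3.14, 3.14].

## Interface

Orientations are given as [roll, pitch, yaw] about the fixed x, y, z axes, in that order (R = Rz(yaw) Ry(pitch) Rx(roll)).
In Python, from rig import r gives the robot as it stands.
- The arm moves only by the tool arm_command, never from a script. Its argument "rows" is a list of rows, each an object of numbers: "x", "y", "z": the shift along the tool's x, y, z in m; "ax", "ay", "az": the turn, a rotation vector about the tool's x, y, z in degrees; "gripper": the finger opening in m, from 0 to 0.0854. In form: [{"x": .., "y": .., "z": .., "ax": .., "ay": .., "az": .., "gripper": ..}, ...]. A call has 1 to 12 rows; each row shifts and turns the commanded pose from where the row before left it, along the tool's axes as they then stand; what a row does not reach is not made up. A row lasts 1/8 s, in which the tool goes at most 62.5 mm and 10.7 degrees, less where a joint would pass 70% of its speed; a pose out of reach is approached as far as the arm can. A call with a gripper value outside its range is refused whole. The fingers move at their own pace and stop on an object; "grip_force" is the grip in N (left out, the last holds). Time passes only in rows, so rows that do not move let the fingers close. It gives the time, the measured TCP pose, the force and the opening at its end, in the units of the state.
- r.observe(): the state, without advancing time (a new reading comes with each control period).
- r.grab_frame(name): name is "scene" or "top"; returns the picture (384x512x3 uint8, red, green, blue); there is no depth.
- r.camera_info(name): a dict with "intrinsics" (3x3 intrinsics, pixels), "R" (3x3) and "t" (3): a world point X has camera coordinates R X + t. Camera axes: x right, y down, z forward; pixel columns grow to the right and rows downward; lengths in mm; the calibration is good to about 2 mm. A picture is of the moment at which its call begins. camera_info takes no time and is no camera call.
- r.hand_in(): hands the job in, once; it reports no verdict.
Trained networks look in the newest picture that a camera, given by its name, has taken for a name from the list of things; names that differ only in an ending like _2 or _b are one class to them, and where a whole thing is asked for, a point or a joint stands for the part that bears it (a point fixed in the world has none). Each returns a list of dicts, best first, with "confidence" (0 to 1); they miss things now and then, are a little off and sometimes report something else, mostly with a low value. They report only what shows in the picture. A call takes as long as a camera call.
- r.spot_in(camera, query): "rect" ([left, top, width, height] in pixels, round what is visible of it).
The state is a dict: "t": time; "joints": joint angles; "joint_vel": joint speeds; "joint_torque": joint torques, N m; "tcp_pos": TCP position; "orientation": TCP orientation; "contact_force": force on the tool from outside, world axes, zero at the start; "ft_torque": the same for the moment, N m; "finger_gap": finger opening in mm.
Only numpy, scipy, OpenCV 4.12 (cv2) and the standard library are available. Lean on these libraries where they do the work, as an engineer would, in place of code of your own. Each camera call takes 0.05 s, during which the arm holds its last target. There are 200 camera calls.

## Working session

There is one attempt and no reset: what is moved stays moved. The work goes in short steps, Python scripts to look and compute and a tool call to move; the robot and the scene stay as the last step left them, time stands still between calls to the robot, and variables do not carry over. Pictures are saved under pics/ and viewed, about 8 in all and at most 12, crops included, and the job is handed in when it is done.

Besides the shell and the picture viewer there is one more tool, called after "Emit:" by a JSON object that holds its "api" and its "payload". arm_command: Moves the arm, as the interface text tells. Its arguments: {"type":"object","properties":{"rows":{"type":"array"},"grip_force":{"type":"number"}},"required":["rows"]}

```bash
mkdir -p pics; python3 - <<'E'
from rig import r
import cv2
for n in("scene","top"):
    im=r.grab_frame(n); cv2.imwrite(f"pics/{n}0.png",im[:,:,::-1])
    c=r.camera_info(n); print(n,c["intrinsics"],c["R"],c["t"])
    for q in("slot_cover","cover_handle","toaster","toaster_lever","lever_pad","slate_top","salt","jar_mid"):
        try: print(q,[(d["rect"],round(d["confidence"],2)) for d in r.spot_in(n,q)[:3]])
        except Exception as e: print(q,e)
print(r.observe())
E
```

```text
scene [[488.67289355   0.         255.38625835]
 [  0.         488.67289355 199.27097934]
 [  0.           0.           1.        ]] [[ 0.8451458  -0.5345085  -0.00540763]
 [-0.3903267  -0.61019576 -0.68942454]
 [ 0.36520357  0.584775   -0.72433732]] [-360.97695334  418.55608242 1297.2189373 ]
slot_cover [([200.1, 166.2, 58.7, 56.3], 0.83)]
cover_handle [([197.1, 165.4, 57.3, 55.7], 0.92), ([290.8, 227.1, 10.7, 28.9], 0.58)]
toaster [([187.2, 158.3, 79.7, 102.4], 0.95)]
toaster_lever [([235.6, 229.7, 15.4, 4.6], 0.62)]
lever_pad [([239.2, 227.3, 15.5, 6.6], 0.61)]
slate_top [([253.9, 279.9, 135.4, 104.1], 0.92)]
salt [([289.9, 228.1, 12.0, 28.2], 0.7)]
jar_mid [([308.2, 210.2, 19.8, 34.9], 0.95)]
top [[424.69296048   0.         255.63504766]
 [  0.         424.69296048 197.74211407]
 [  0.           0.           1.        ]] [[-0.02305228 -0.999654   -0.01266766]
 [-0.99549534  0.02411829 -0.09169148]
 [ 0.09196528  0.01049689 -0.99570689]] [ 174.83150008  536.93326598 1576.95417322]
slot_cover [([207.4, 195.9, 62.2, 42.4], 0.58), ([276.5, 219.5, -0.8, 3.9], 0.46)]
cover_handle [([20
[... 195 characters left out ...]
r_mid [([273.1, 216.8, 5.9, 11.0], 0.4)]
{'t': 0.9, 'joints': array([ 1.15899888e+00,  1.25773227e-01, -3.96078687e-02,  1.40538562e+00,
        6.13558133e-06,  1.57076526e+00]), 'joint_vel': array([-0.00040584, -0.00192834, -0.00021518,  0.0007422 , -0.00074093,
       -0.00382512]), 'joint_torque': array([ 3.40033921e-04, -4.35691130e+01,  3.53090429e+01,  9.46901309e-04,
        8.99889596e-05,  8.36778156e-06]), 'tcp_pos': array([210.12718032, 481.09811443, 231.30497578]), 'orientation': array([1.77509448, 1.57076609, 1.36332811]), 'contact_force': array([ 0.29066882,  1.37271948, -0.75852063]), 'ft_torque': array([ 0.047207  , -0.00138344, -0.04517704]), 'finger_gap': 85.3013849680006}
```

```bash
python3 - <<'E'
import cv2
a=cv2.imread("pics/top0.png")[140:290,170:410]; cv2.imwrite("pics/t1.png",cv2.resize(a,None,fx=3.3,fy=3.3,interpolation=cv2.INTER_CUBIC))
a=cv2.imread("pics/scene0.png")[145:384,170:400]; cv2.imwrite("pics/s1.png",cv2.resize(a,None,fx=2.5,fy=2.5,interpolation=cv2.INTER_CUBIC))
E
```

```text
(no output)
```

View pics/t1.png

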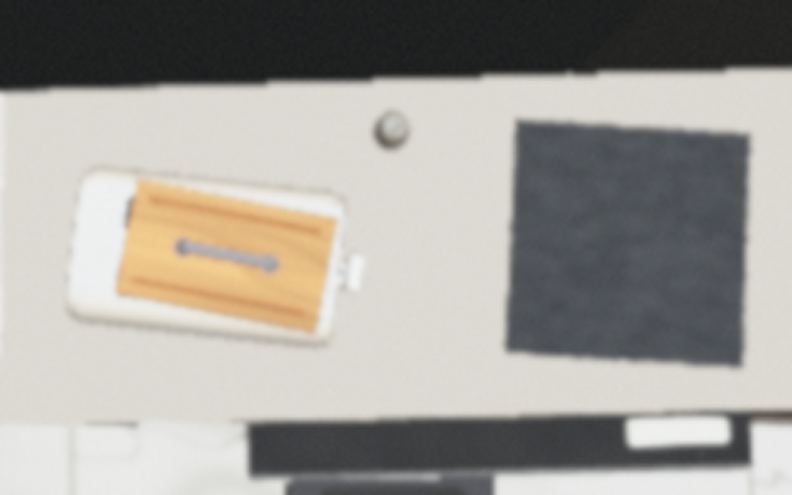

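View pics/s1.png

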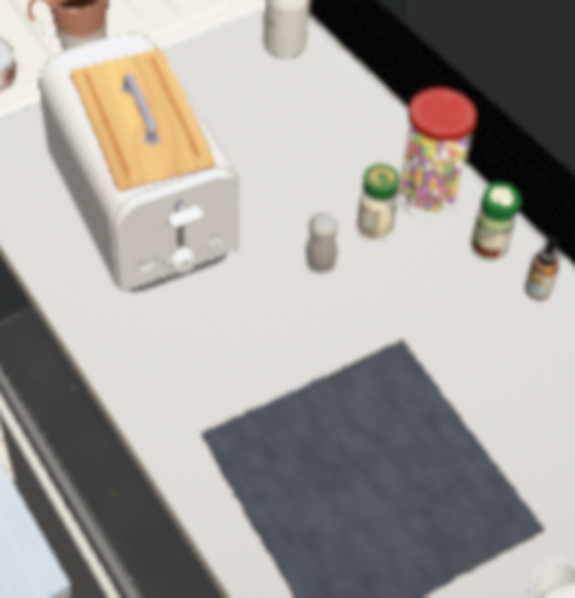

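The top crop shows the handle ends at (182,246) and (272,264), and the lever finger piece at about (355,273). The slate corners are at (517,121), (749,133), (741,365) and (507,350). Salt stands behind the gap at (391,130). The scene crop agrees, with the lever's finger piece at (186,215). Next I convert these to world positions.

```bash
cat > h.py <<'E'
import numpy as np,cv2
from rig import r
from scipy.spatial.transform import Rotation as Ro
def bp(cam,px,z):
    c=r.camera_info(cam);K,R,t=map(np.array,(c["intrinsics"],c["R"],c["t"]))
    d=R.T@np.linalg.inv(K)@np.append(px,1.);o=-R.T@t
    return o+d*(z-o[2])/d[2]
def proj(cam,X):
    c=r.camera_info(cam);K,R,t=map(np.array,(c["intrinsics"],c["R"],c["t"]))
    p=K@(R@np.array(X)+t);return p[:2]/p[2]
def quad(cam,mask,z):
    n,l,s,_=cv2.connectedComponentsWithStats(mask.astype(np.uint8)); k=1+s[1:,4].argmax()
    cs,_=cv2.findContours((l==k).astype(np.uint8),cv2.RETR_EXTERNAL,cv2.CHAIN_APPROX_NONE)
    W=np.array([bp(cam,p,z)[:2] for p in cv2.convexHull(cs[0])[:,0].astype(float)])
    return cv2.minAreaRect(W.astype(np.float32))
def tool(X):  # world target -> state
    pass
E
python3 - <<'E'
from h import *
np.set_printoptions(precision=1,suppress=True)
for cam in("top","scene"):
    im=cv2.imread(f"pics/{cam}0.png"); hsv=cv2.cvtColor(im,cv2.COLOR_BGR2HSV).astype(int)
    m=(hsv[...,1]>75)&(hsv[...,0]<28)&(hsv[...,0]>8)&(hsv[...,2]>130)
    if cam=="scene": m[:160]=0
    m=cv2.morphologyEx(m.astype(np.uint8),cv2.MORPH_CLOSE,np.ones((9,9)))
    print(cam,"cover",quad(cam,m,195))
    s=(hsv[...,2]<115)
    s=s.copy()
    if cam=="top": s[:170]=0;s[255:]=0;s[:,:315]=0;s[:,402:]=0
    else: s[:275]=0;s[:,:245]=0;s[:,395:]=0
    print("slate",quad(cam,s,9))
T=lambda x,y:np.array([x/3.3+170-.35,y/3.3+140-.35]); S=lambda x,y:np.array([x/2.5+170-.3,y/2.5+145-.3])
print("handle",bp("top",T(182,246),220),bp("top",T(272,264),220),bp("scene",S(129,82),220),bp("scene",S(151,138),220))
print("lever top",bp("top",T(356,273),154),bp("scene",S(186,213),150))
print("slate c top",[bp("top",T(*p),9) for p in((517,121),(749,133),(741,365),(507,350))])
print("salt base",bp("scene",S(321,262),5), "jar",bp("scene",S(377,230),5))
print("toaster corners top",[bp("top",T(*p),180) for p in((88,170),(345,195),(330,340),(70,315))])
s=r.observe();R=Ro.from_euler("xyz",s["orientation"]).as_matrix();print(s["tcp_pos"],R)
E
```

```text
top cover ((461.4798278808594, 221.51795959472656), (206.28323364257812, 114.8404541015625), 77.42145538330078)
slate ((474.2057800292969, -231.2793426513672), (264.597900390625, 261.9250793457031), 85.1704330444336)
scene cover ((458.83380126953125, 211.38156127929688), (207.89149475097656, 117.384765625), 77.66085815429688)
slate ((471.81256103515625, -238.1942596435547), (266.91180419921875, 266.55316162109375), 85.45773315429688)
handle [470.8 263.2 220. ] [450.7 173.5 220. ] [464.5 246.2 220. ] [440.2 152.9 220. ]
lever top [441.9  87.2 154. ] [445.2  87.6 150. ]
slate c top [array([ 618.2, -109.8,    9. ]), array([ 597.5, -376.6,    9. ]), array([ 331.9, -353.4,    9. ]), array([354.9, -88.3,   9. ])]
salt base [607.   33.4   5. ] jar [697.9  36.8   5. ]
toaster corners top [array([554.2, 362.8, 180. ]), array([521.7,  97.3, 180. ]), array([373.3, 116.7, 180. ]), array([404.9, 382.8, 180. ])]
[210.1 481.1 231.3] [[ 0.   0.4  0.9]
 [ 0.   0.9 -0.4]
 [-1.   0.  -0. ]]
```

Emit:
{"api": "arm_command", "payload": {"rows": [{"x": -0.035,"gripper": 0.0854},{"y": -0.0126,"z": 0.0304},{"y": -0.0126,"z": 0.0304},{"y": -0.0126,"z": 0.0304},{"y": -0.0126,"z": 0.0304},{"y": -0.0126,"z": 0.0304},{"y": -0.0126,"z": 0.0304},{"y": -0.0126,"z": 0.0304},{"y": -0.0126,"z": 0.0304},{"y": -0.0126,"z": 0.0304},{"y": -0.0126,"z": 0.0304},{"y": -0.0126,"z": 0.0304}], "grip_force": 50}}

```text
schema error: expected keys x, y, z, ax, ay, az, gripper
```

Emit:
{"api": "arm_command", "payload": {"rows": [{"ax": 9.9},{"ax": 9.9},{"ax": 9.9},{"ax": 9.9},{"ax": 9.9},{"ax": 9.9},{"ax": 9.9},{"ax": 9.9},{"ax": 0}]}}

```text
schema error: expected keys x, y, z, ax, ay, az, gripper
```

```bash
cat >> h.py <<'E'
np.set_printoptions(precision=2,suppress=True)
def go(p,yaw,tilt=0,h=True):
    "print tool-frame shift (mm) and turn (deg) from here to TCP p, tool down, jaw yaw (deg), tilted about tool y"
    s=r.observe();R=Ro.from_euler("xyz",s["orientation"])
    a=np.radians(yaw);T=Ro.from_matrix(np.array([[0,np.cos(a),np.sin(a)],[0,np.sin(a),-np.cos(a)],[-1,0,0.]]))*Ro.from_rotvec([0,tilt,0],degrees=True)
    print("t",s["t"],"tcp",s["tcp_pos"],"F",s["contact_force"],"gap",s["finger_gap"],"j",s["joints"])
    print("shift",R.inv().apply(np.array(p)-s["tcp_pos"]),"turn",(R.inv()*T).as_rotvec(degrees=True))
    print("R",R.as_matrix().round(3).tolist())
E
python3 - <<'E'
from h import *
go([461,220,203],-12.6)
im=r.grab_frame("scene");cv2.imwrite("pics/s2.png",cv2.resize(im[120:260,170:340],None,fx=4,fy=4,interpolation=cv2.INTER_CUBIC)[:,:,::-1])
E
```

```text
t 0.9 tcp [210.13 481.1  231.3 ] F [ 0.29  1.37 -0.76] gap 85.3013849680006 j [ 1.16  0.13 -0.04  1.41  0.    1.57]
shift [  28.3  -138.87  334.4 ] turn [79.01 -0.   -0.  ]
R [[0.0, 0.4, 0.916], [0.0, 0.916, -0.4], [-1.0, 0.0, -0.0]]
```

View pics/s2.png

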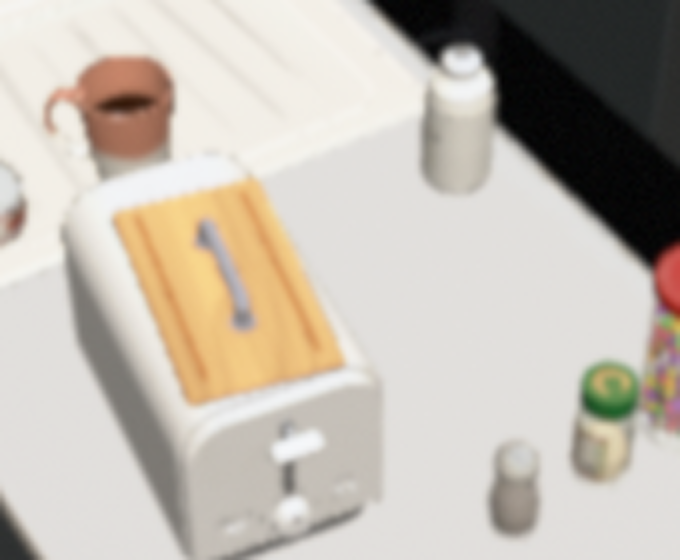

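The schema wants all the keys in every row, so nothing has moved. This crop shows the scene unchanged, with the handle at about (225,272) and the lever's finger piece at (298,445). I'll send the moves again with full rows.

Emit:
{"api": "arm_command", "payload": {"rows": [{"x": -0.035,"y": 0,"z": 0,"ax": 0,"ay": 0,"az": 0,"gripper": 0.085},{"x": 0,"y": -0.0126,"z": 0.0304,"ax": 0,"ay": 0,"az": 0,"gripper": 0.085},{"x": 0,"y": -0.0126,"z": 0.0304,"ax": 0,"ay": 0,"az": 0,"gripper": 0.085},{"x": 0,"y": -0.0126,"z": 0.0304,"ax": 0,"ay": 0,"az": 0,"gripper": 0.085},{"x": 0,"y": -0.0126,"z": 0.0304,"ax": 0,"ay": 0,"az": 0,"gripper": 0.085},{"x": 0,"y": -0.0126,"z": 0.0304,"ax": 0,"ay": 0,"az": 0,"gripper": 0.085},{"x": 0,"y": -0.0126,"z": 0.0304,"ax": 0,"ay": 0,"az": 0,"gripper": 0.085},{"x": 0,"y": -0.0126,"z": 0.0304,"ax": 0,"ay": 0,"az": 0,"gripper": 0.085},{"x": 0,"y": -0.0126,"z": 0.0304,"ax": 0,"ay": 0,"az": 0,"gripper": 0.085},{"x": 0,"y": -0.0126,"z": 0.0304,"ax": 0,"ay": 0,"az": 0,"gripper": 0.085},{"x": 0,"y": -0.0126,"z": 0.0304,"ax": 0,"ay": 0,"az": 0,"gripper": 0.085},{"x": 0,"y": -0.0126,"z": 0.0304,"ax": 0,"ay": 0,"az": 0,"gripper": 0.085}], "grip_force": 50}}

```text
t: 2.45
tcp_pos: [461.8, 219.4, 266.4]
orientation: [0.964, 1.571, 0.553]
contact_force: [-0.1, 0.1, 0.4]
finger_gap: 85.0
```

Emit:
{"api": "arm_command", "payload": {"rows": [{"x": 0,"y": 0,"z": 0,"ax": 9.9,"ay": 0,"az": 0,"gripper": 0.085},{"x": 0,"y": 0,"z": 0,"ax": 9.9,"ay": 0,"az": 0,"gripper": 0.085},{"x": 0,"y": 0,"z": 0,"ax": 9.9,"ay": 0,"az": 0,"gripper": 0.085},{"x": 0,"y": 0,"z": 0,"ax": 9.9,"ay": 0,"az": 0,"gripper": 0.085},{"x": 0,"y": 0,"z": 0,"ax": 9.9,"ay": 0,"az": 0,"gripper": 0.085},{"x": 0,"y": 0,"z": 0,"ax": 9.9,"ay": 0,"az": 0,"gripper": 0.085},{"x": 0,"y": 0,"z": 0,"ax": 9.9,"ay": 0,"az": 0,"gripper": 0.085},{"x": 0,"y": 0,"z": 0,"ax": 9.9,"ay": 0,"az": 0,"gripper": 0.085},{"x": 0,"y": 0,"z": 0,"ax": 0,"ay": 0,"az": 0,"gripper": 0.085}]}}

```text
t: 3.58
tcp_pos: [461.1, 220.2, 266.3]
orientation: [1.802, 1.571, 0.01]
contact_force: [0.6, -0.2, 0.2]
finger_gap: 84.8
```

```bash
python3 - <<'E'
from h import *
go([461,220,203],-12.6)
im=r.grab_frame("scene");cv2.imwrite("pics/s3.png",cv2.resize(im[90:260,150:350],None,fx=3.5,fy=3.5,interpolation=cv2.INTER_CUBIC)[:,:,::-1])
E
```

```text
t 3.575 tcp [461.12 220.23 266.33] F [ 0.6  -0.23  0.18] gap 84.82875093046891 j [ 0.45  0.1   0.01  1.48 -0.    2.24]
shift [63.33 -0.07  0.25] turn [-0.09 -0.   -0.  ]
R [[0.0, 0.976, -0.22], [0.0, -0.22, -0.976], [-1.0, 0.0, -0.0]]
```

View pics/s3.png

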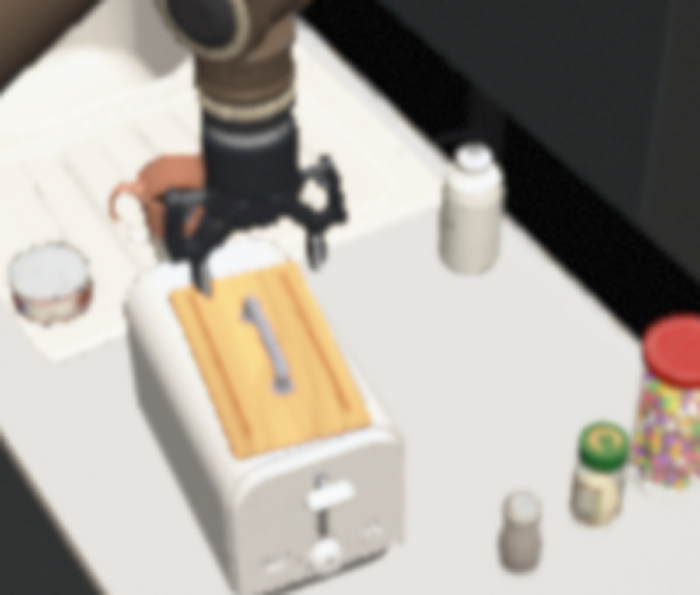

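The open gripper stands over the handle, fingers at about (205,285) and (318,260), and its jaws straddle the bar at (268,342). Going down 63 mm should land it there, so I'll descend and close.

Emit:
{"api": "arm_command", "payload": {"rows": [{"x": 0.02,"y": 0,"z": 0,"ax": 0,"ay": 0,"az": 0,"gripper": 0.085},{"x": 0.02,"y": 0,"z": 0,"ax": 0,"ay": 0,"az": 0,"gripper": 0.085},{"x": 0.015,"y": 0,"z": 0,"ax": 0,"ay": 0,"az": 0,"gripper": 0.085},{"x": 0.007,"y": 0,"z": 0,"ax": 0,"ay": 0,"az": 0,"gripper": 0.085},{"x": 0,"y": 0,"z": 0,"ax": 0,"ay": 0,"az": 0,"gripper": 0.085}]}}

```text
t: 4.25
tcp_pos: [461.0, 220.2, 204.1]
orientation: [-0.939, 1.57, -2.733]
contact_force: [-0.1, 0.1, 0.3]
finger_gap: 85.1
```

Emit:
{"api": "arm_command", "payload": {"rows": [{"x": 0,"y": 0,"z": 0,"ax": 0,"ay": 0,"az": 0,"gripper": 0.03},{"x": 0,"y": 0,"z": 0,"ax": 0,"ay": 0,"az": 0,"gripper": 0.03},{"x": 0,"y": 0,"z": 0,"ax": 0,"ay": 0,"az": 0,"gripper": 0.03},{"x": 0,"y": 0,"z": 0,"ax": 0,"ay": 0,"az": 0,"gripper": 0.03},{"x": 0,"y": 0,"z": 0,"ax": 0,"ay": 0,"az": 0,"gripper": 0},{"x": 0,"y": 0,"z": 0,"ax": 0,"ay": 0,"az": 0,"gripper": 0},{"x": 0,"y": 0,"z": 0,"ax": 0,"ay": 0,"az": 0,"gripper": 0},{"x": 0,"y": 0,"z": 0,"ax": 0,"ay": 0,"az": 0,"gripper": 0}], "grip_force": 60}}

```text
t: 5.25
tcp_pos: [461.2, 220.3, 204.5]
orientation: [2.163, 1.57, 0.369]
contact_force: [-0.5, -0.7, 3.0]
finger_gap: 9.9
```

The gap is 9.9 mm on a 12 mm bar and there is a 3 N lift, so the pads may be gripping above the bar's centre. I'll reopen a little, go 4.5 mm lower and regrip.

Emit:
{"api": "arm_command", "payload": {"rows": [{"x": 0,"y": 0,"z": 0,"ax": 0,"ay": 0,"az": 0,"gripper": 0.03},{"x": 0,"y": 0,"z": 0,"ax": 0,"ay": 0,"az": 0,"gripper": 0.03},{"x": 0.0045,"y": 0,"z": 0,"ax": 0,"ay": 0,"az": 0,"gripper": 0.03},{"x": 0,"y": 0,"z": 0,"ax": 0,"ay": 0,"az": 0,"gripper": 0.03},{"x": 0,"y": 0,"z": 0,"ax": 0,"ay": 0,"az": 0,"gripper": 0},{"x": 0,"y": 0,"z": 0,"ax": 0,"ay": 0,"az": 0,"gripper": 0},{"x": 0,"y": 0,"z": 0,"ax": 0,"ay": 0,"az": 0,"gripper": 0},{"x": 0,"y": 0,"z": 0,"ax": 0,"ay": 0,"az": 0,"gripper": 0}]}}

```text
t: 6.25
tcp_pos: [461.1, 220.2, 199.9]
orientation: [2.103, 1.571, 0.308]
contact_force: [-0.4, -1.0, 0.8]
finger_gap: 10.3
```

Emit:
{"api": "arm_command", "payload": {"rows": [{"x": -0.004,"y": 0,"z": 0,"ax": 0,"ay": 0,"az": 0,"gripper": 0},{"x": -0.008,"y": 0,"z": 0,"ax": 0,"ay": 0,"az": 0,"gripper": 0},{"x": -0.012,"y": 0,"z": 0,"ax": 0,"ay": 0,"az": 0,"gripper": 0},{"x": -0.012,"y": 0,"z": 0,"ax": 0,"ay": 0,"az": 0,"gripper": 0},{"x": -0.012,"y": 0,"z": 0,"ax": 0,"ay": 0,"az": 0,"gripper": 0},{"x": -0.012,"y": 0,"z": 0,"ax": 0,"ay": 0,"az": 0,"gripper": 0},{"x": 0,"y": 0,"z": 0,"ax": 0,"ay": 0,"az": 0,"gripper": 0}]}}

```text
t: 7.12
tcp_pos: [461.6, 220.5, 261.1]
orientation: [2.243, 1.569, 0.449]
contact_force: [-0.0, 1.1, -1.7]
finger_gap: 9.8
```

```bash
python3 - <<'E'
from h import *
go([474,-232,260],-5)
im=r.grab_frame("scene");cv2.imwrite("pics/s4.png",cv2.resize(im[90:260,150:350],None,fx=3.5,fy=3.5,interpolation=cv2.INTER_CUBIC)[:,:,::-1])
E
```

```text
t 7.125 tcp [461.61 220.48 261.07] F [-0.03  1.15 -1.71] gap 9.826587552756068 j [ 0.45  0.1  -0.    1.47  0.    2.24]
shift [  0.69 112.28 438.51] turn [-7.79 -0.07 -0.1 ]
R [[0.002, 0.975, -0.221], [0.001, -0.221, -0.975], [-1.0, 0.002, -0.001]]
```

View pics/s4.png

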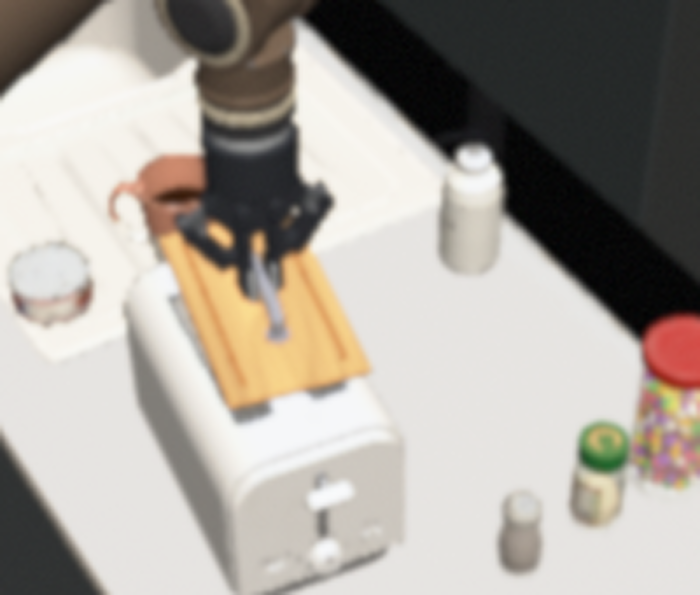

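The cover is lifted and level, held in the middle of the bar. Its near edge is clear of the toaster at (300,385). Next I carry it over the slate.

Emit:
{"api": "arm_command", "payload": {"rows": [{"x": 0,"y": 0.0034,"z": 0.0132,"ax": 0,"ay": 0,"az": 0,"gripper": 0},{"x": 0,"y": 0.0079,"z": 0.0307,"ax": 0,"ay": 0,"az": 0,"gripper": 0},{"x": 0,"y": 0.0112,"z": 0.0439,"ax": 0,"ay": 0,"az": 0,"gripper": 0},{"x": 0,"y": 0.0112,"z": 0.0439,"ax": 0,"ay": 0,"az": 0,"gripper": 0},{"x": 0,"y": 0.0124,"z": 0.0482,"ax": 0,"ay": 0,"az": 0,"gripper": 0},{"x": 0,"y": 0.0124,"z": 0.0482,"ax": 0,"ay": 0,"az": 0,"gripper": 0},{"x": 0,"y": 0.0124,"z": 0.0482,"ax": 0,"ay": 0,"az": 0,"gripper": 0},{"x": 0,"y": 0.0124,"z": 0.0482,"ax": 0,"ay": 0,"az": 0,"gripper": 0},{"x": 0,"y": 0.0112,"z": 0.0439,"ax": 0,"ay": 0,"az": 0,"gripper": 0},{"x": 0,"y": 0.009,"z": 0.0351,"ax": 0,"ay": 0,"az": 0,"gripper": 0},{"x": 0,"y": 0.0056,"z": 0.0219,"ax": 0,"ay": 0,"az": 0,"gripper": 0},{"x": 0,"y": 0.0034,"z": 0.0132,"ax": 0,"ay": 0,"az": 0,"gripper": 0}]}}

```text
t: 8.68
tcp_pos: [472.8, -233.8, 259.2]
orientation: [-1.663, 1.57, 2.825]
contact_force: [0.8, 1.2, -1.6]
finger_gap: 9.5
```

Emit:
{"api": "arm_command", "payload": {"rows": [{"x": 0.02,"y": 0,"z": 0,"ax": -2,"ay": 0,"az": 0,"gripper": 0},{"x": 0.03,"y": 0,"z": 0,"ax": -3,"ay": 0,"az": 0,"gripper": 0},{"x": 0.03,"y": 0,"z": 0,"ax": -2.8,"ay": 0,"az": 0,"gripper": 0},{"x": 0.03,"y": 0,"z": 0,"ax": 0,"ay": 0,"az": 0,"gripper": 0},{"x": 0.03,"y": 0,"z": 0,"ax": 0,"ay": 0,"az": 0,"gripper": 0},{"x": 0.02,"y": 0,"z": 0,"ax": 0,"ay": 0,"az": 0,"gripper": 0},{"x": 0.01,"y": 0,"z": 0,"ax": 0,"ay": 0,"az": 0,"gripper": 0},{"x": 0,"y": 0,"z": 0,"ax": 0,"ay": 0,"az": 0,"gripper": 0}]}}

```text
t: 9.68
tcp_pos: [473.2, -232.1, 89.4]
orientation: [-1.973, 1.57, 2.652]
contact_force: [0.3, 0.3, -1.0]
finger_gap: 9.8
```

```bash
python3 - <<'E'
from h import *
go([474,-232,30],-5)
a=r.grab_frame("top")[140:290,170:410];b=r.grab_frame("scene")[230:384,220:420]
cv2.imwrite("pics/top5.png",a[:,:,::-1])
L=np.vstack([cv2.resize(a[:,130:],(480,int(480*150/110)),interpolation=cv2.INTER_CUBIC)[200:500],cv2.resize(b,(480,370),interpolation=cv2.INTER_CUBIC)[:300]])
cv2.imwrite("pics/v5.png",L[:,:,::-1])
E
```

```text
t 9.675 tcp [ 473.23 -232.11   89.43] F [ 0.31  0.26 -1.02] gap 9.79395658931535 j [-0.46  0.17 -0.3   1.1   0.    1.2 ]
shift [59.43  0.83 -0.14] turn [ 0.02 -0.03  0.06]
R [[-0.001, 0.996, -0.087], [0.001, -0.087, -0.996], [-1.0, -0.001, -0.0]]
```

View pics/v5.png

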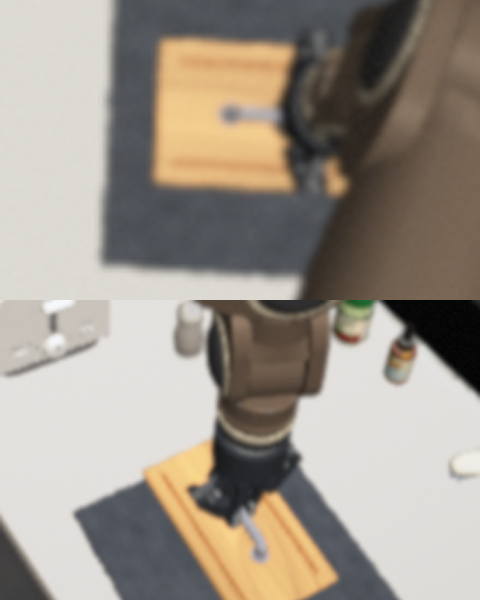

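The cover hangs level over the slate, its left end at col 157 and the slate's left edge at col 107 (top half). I'll compute the offset from the middle.

```bash
python3 - <<'E'
from h import *
P=lambda x,y:np.array([300+x/4.364-.4,140+(y+200)/4.364-.4])
z=89.4-200+195
a,b=bp("top",P(160,38),z),bp("top",P(154,185),z); print(a,b,np.linalg.norm(a-b))
d=(b-a)[:2];d/=np.linalg.norm(d);n=np.array([d[1],-d[0]]);print("dir",d)
m=(a+b)[:2]/2
c=m+105*np.array([n[0],n[1]])*np.sign(-n[1]);print("cover centre",c)
h=bp("top",P(228,113),z+18);print("handle foot",h)
print("slate left",bp("top",P(113,0),9),bp("top",P(102,263),9))
E
```

```text
[ 541.55 -131.39   84.4 ] [ 419.77 -121.52   84.4 ] 122.1761155326454
dir [-1.    0.08]
cover centre [ 472.18 -231.11]
handle foot [ 476.81 -181.17  102.4 ]
slate left [ 583.18 -105.33    9.  ] [354.98 -87.14   9.  ]
```

Emit:
{"api": "arm_command", "payload": {"rows": [{"x": 0.015,"y": 0.0015,"z": 0,"ax": 0,"ay": 0,"az": 0,"gripper": 0},{"x": 0.015,"y": 0,"z": 0,"ax": 0,"ay": 0,"az": 0,"gripper": 0},{"x": 0.015,"y": 0,"z": 0,"ax": 0,"ay": 0,"az": 0,"gripper": 0},{"x": 0.01,"y": 0,"z": 0,"ax": 0,"ay": 0,"az": 0,"gripper": 0},{"x": 0.005,"y": 0,"z": 0,"ax": 0,"ay": 0,"az": 0,"gripper": 0},{"x": 0.001,"y": 0,"z": 0,"ax": 0,"ay": 0,"az": 0,"gripper": 0},{"x": 0,"y": 0,"z": 0,"ax": 0,"ay": 0,"az": 0,"gripper": 0}]}}

```text
t: 10.65
tcp_pos: [475.4, -232.7, 29.1]
orientation: [1.207, 1.57, -0.451]
contact_force: [-0.3, -0.5, -1.9]
finger_gap: 10.2
```

Emit:
{"api": "arm_command", "payload": {"rows": [{"x": 0.001,"y": 0,"z": 0,"ax": 0,"ay": 0,"az": 0,"gripper": 0},{"x": 0.001,"y": 0,"z": 0,"ax": 0,"ay": 0,"az": 0,"gripper": 0},{"x": 0,"y": 0,"z": 0,"ax": 0,"ay": 0,"az": 0,"gripper": 0}]}}

```text
t: 11.02
tcp_pos: [475.2, -232.5, 26.8]
orientation: [0.802, 1.571, -0.856]
contact_force: [-0.6, -0.5, -2.4]
finger_gap: 9.9
```

Emit:
{"api": "arm_command", "payload": {"rows": [{"x": 0.001,"y": 0,"z": 0,"ax": 0,"ay": 0,"az": 0,"gripper": 0},{"x": 0.001,"y": 0,"z": 0,"ax": 0,"ay": 0,"az": 0,"gripper": 0},{"x": 0,"y": 0,"z": 0,"ax": 0,"ay": 0,"az": 0,"gripper": 0}]}}

```text
t: 11.4
tcp_pos: [475.1, -232.5, 24.6]
orientation: [-1.831, 1.57, 2.794]
contact_force: [0.2, 0.1, -1.4]
finger_gap: 9.8
```

Emit:
{"api": "arm_command", "payload": {"rows": [{"x": 0.001,"y": 0,"z": 0,"ax": 0,"ay": 0,"az": 0,"gripper": 0},{"x": 0,"y": 0,"z": 0,"ax": 0,"ay": 0,"az": 0,"gripper": 0}]}}

```text
t: 11.65
tcp_pos: [475.1, -232.5, 23.7]
orientation: [-1.882, 1.571, 2.743]
contact_force: [0.5, 0.2, -1.4]
finger_gap: 9.8
```

Emit:
{"api": "arm_command", "payload": {"rows": [{"x": 0.001,"y": 0,"z": 0,"ax": 0,"ay": 0,"az": 0,"gripper": 0},{"x": 0,"y": 0,"z": 0,"ax": 0,"ay": 0,"az": 0,"gripper": 0}]}}

```text
t: 11.9
tcp_pos: [475.3, -232.6, 23.4]
orientation: [1.199, 1.57, -0.459]
contact_force: [-2.0, 0.8, 3.9]
finger_gap: 9.8
```

Contact felt: Fz went from -1.4 to +3.9 N. Release and rise.

Emit:
{"api": "arm_command", "payload": {"rows": [{"x": 0,"y": 0,"z": 0,"ax": 0,"ay": 0,"az": 0,"gripper": 0.012},{"x": 0,"y": 0,"z": 0,"ax": 0,"ay": 0,"az": 0,"gripper": 0.02},{"x": 0,"y": 0,"z": 0,"ax": 0,"ay": 0,"az": 0,"gripper": 0.035},{"x": 0,"y": 0,"z": 0,"ax": 0,"ay": 0,"az": 0,"gripper": 0.035},{"x": -0.01,"y": 0,"z": 0,"ax": 0,"ay": 0,"az": 0,"gripper": 0.035},{"x": -0.02,"y": 0,"z": 0,"ax": 0,"ay": 0,"az": 0,"gripper": 0.035},{"x": -0.035,"y": 0,"z": 0,"ax": 0,"ay": 0,"az": 0,"gripper": 0.035},{"x": -0.045,"y": 0,"z": 0,"ax": 0,"ay": 0,"az": 0,"gripper": 0.035},{"x": -0.045,"y": 0,"z": 0,"ax": 0,"ay": 0,"az": 0,"gripper": 0},{"x": -0.035,"y": 0,"z": 0,"ax": 0,"ay": 0,"az": 0,"gripper": 0},{"x": -0.02,"y": 0,"z": 0,"ax": 0,"ay": 0,"az": 0,"gripper": 0}]}}

```text
t: 13.28
tcp_pos: [475.7, -232.8, 235.9]
orientation: [1.197, 1.567, -0.461]
contact_force: [0.3, -0.2, -0.3]
finger_gap: 0.1
```

```bash
python3 - <<'E'
from h import *
# lever frame: toaster yaw 83deg; pad est
go([443.5,83+8-60,200],-7,0)
go([443.5,83+8-60,200],-7,30)
a=r.grab_frame("top")[140:290,170:410]
cv2.imwrite("pics/top6.png",a[:,:,::-1])
cv2.imwrite("pics/v6.png",cv2.resize(a,None,fx=3.3,fy=3.3,interpolation=cv2.INTER_CUBIC)[:,:,::-1])
f=r.grab_frame("scene")
for q in("toaster_lever","lever_pad"): 
  for c in("top","scene"): print(c,q,[(d["rect"],round(d["confidence"],2)) for d in r.spot_in(c,q)[:2]])
E
```

```text
t 13.275 tcp [ 475.67 -232.77  235.9 ] F [ 0.32 -0.17 -0.29] gap 0.08728804229455432 j [-0.46  0.13 -0.02  1.41 -0.    1.2 ]
shift [  35.38  -55.13 -260.02] turn [ 2.    0.07 -0.19]
R [[0.003, 0.996, -0.087], [-0.002, -0.087, -0.996], [-1.0, 0.003, 0.001]]
t 13.275 tcp [ 475.67 -232.77  235.9 ] F [ 0.32 -0.17 -0.29] gap 0.08728804229455432 j [-0.46  0.13 -0.02  1.41 -0.    1.2 ]
shift [  35.38  -55.13 -260.02] turn [ 2.01 30.07  0.34]
R [[0.003, 0.996, -0.087], [-0.002, -0.087, -0.996], [-1.0, 0.003, 0.001]]
top toaster_lever [([270.7, 216.8, 6.9, 10.8], 0.51)]
scene toaster_lever [([236.6, 228.4, 12.8, 5.2], 0.48)]
top lever_pad []
scene lever_pad [([238.0, 231.0, 11.2, 4.9], 0.6)]
```

View pics/v6.png

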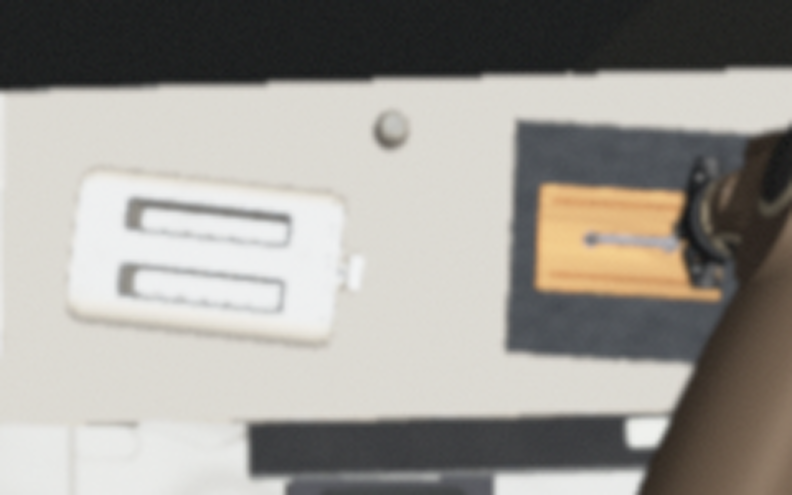

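The cover lies flat in the middle of the slate, left end at col 538 against the slate's edge at 512. The slots are now visible. I'll check the lever position by overlaying the finger-piece model at two candidate positions.

```bash
python3 - <<'E'
from h import *
im={"top":r.grab_frame("top"),"scene":r.grab_frame("scene")}
u=np.array([np.cos(np.radians(83)),np.sin(np.radians(83))]);v=np.array([-u[1],u[0]])
out=[]
for cam,(r0,c0) in {"top":(200,250),"scene":(205,215)}.items():
    k=9; a=cv2.resize(im[cam][r0:r0+42,c0:c0+44],None,fx=k,fy=k,interpolation=cv2.INTER_CUBIC).copy()
    raw=a.copy()
    for py,col in((80,(255,0,0)),(87,(0,0,255))):
        q=np.array([443.5,py])
        pts=np.array([np.append(q+sx*8*u+sy*20*v,z) for z in(154,140) for sx in(-1,1) for sy in(-1,1)])
        pp=np.array([proj(cam,p) for p in pts]); pp=((pp-[c0,r0]+.5)*k).astype(int)
        cv2.polylines(a,[cv2.convexHull(pp)],True,col,1); cv2.polylines(a,[pp[[0,1,3,2]]],True,col,1)
        w=np.array([np.append(q+28*u+sy*70*v,154) for sy in(-1,1)]); ww=((np.array([proj(cam,p) for p in w])-[c0,r0]+.5)*k).astype(int)
        cv2.line(a,tuple(map(int,ww[0])),tuple(map(int,ww[1])),col,1)
    out.append(np.hstack([raw,a])[:300 if False else None])
L=np.vstack(out);cv2.imwrite("pics/v7.png",cv2.resize(L,(620,590),interpolation=cv2.INTER_AREA)[:,:,::-1])
E
```

```text
(no output)
```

View pics/v7.png

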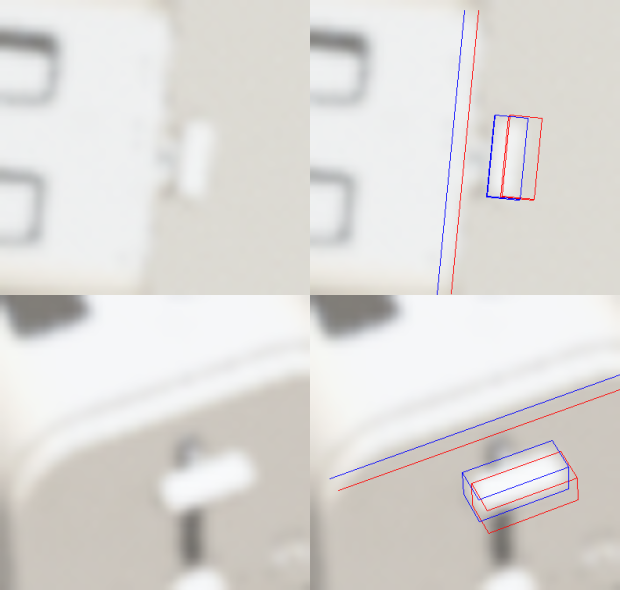

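The blue overlay, with the pad at about (443, 87), matches the finger piece in both views (top: 490–523 × 120–198). I'll approach tilted 25° so the gripper body stays clear of the toaster's end wall.

Emit:
{"api": "arm_command", "payload": {"rows": [{"x": 0,"y": -0.002,"z": -0.012,"ax": 0,"ay": 0,"az": 0,"gripper": 0},{"x": 0,"y": -0.005,"z": -0.026,"ax": 0,"ay": 0,"az": 0,"gripper": 0},{"x": 0,"y": -0.006,"z": -0.034,"ax": 0,"ay": 0,"az": 0,"gripper": 0},{"x": 0,"y": -0.006,"z": -0.034,"ax": 0,"ay": 0,"az": 0,"gripper": 0},{"x": 0,"y": -0.006,"z": -0.034,"ax": 0,"ay": 0,"az": 0,"gripper": 0},{"x": 0,"y": -0.006,"z": -0.034,"ax": 0,"ay": 0,"az": 0,"gripper": 0},{"x": 0,"y": -0.006,"z": -0.034,"ax": 0,"ay": 0,"az": 0,"gripper": 0},{"x": 0,"y": -0.006,"z": -0.034,"ax": 0,"ay": 0,"az": 0,"gripper": 0},{"x": 0,"y": -0.006,"z": -0.034,"ax": 0,"ay": 0,"az": 0,"gripper": 0},{"x": 0,"y": -0.005,"z": -0.026,"ax": 0,"ay": 0,"az": 0,"gripper": 0},{"x": 0,"y": -0.004,"z": -0.013,"ax": 0,"ay": 0,"az": 0,"gripper": 0},{"x": 0,"y": -0.002,"z": -0.008,"ax": 0,"ay": 0,"az": 0,"gripper": 0}]}}

```text
t: 15.18
tcp_pos: [443.1, 95.1, 232.7]
orientation: [-0.7, 1.57, -2.357]
contact_force: [0.4, -0.9, -0.6]
finger_gap: -0.3
```

Emit:
{"api": "arm_command", "payload": {"rows": [{"x": 0,"y": 0,"z": 0,"ax": 2,"ay": 0,"az": 0,"gripper": 0},{"x": 0,"y": 0,"z": 0,"ax": 0,"ay": 5,"az": 0,"gripper": 0},{"x": 0,"y": 0,"z": 0,"ax": 0,"ay": 5,"az": 0,"gripper": 0},{"x": 0,"y": 0,"z": 0,"ax": 0,"ay": 5,"az": 0,"gripper": 0},{"x": 0,"y": 0,"z": 0,"ax": 0,"ay": 5,"az": 0,"gripper": 0},{"x": 0,"y": 0,"z": 0,"ax": 0,"ay": 5,"az": 0,"gripper": 0},{"x": 0,"y": 0,"z": 0,"ax": 0,"ay": 0,"az": 0,"gripper": 0}]}}

```text
t: 16.05
tcp_pos: [443.4, 92.7, 232.1]
orientation: [-3.138, 1.136, 1.448]
contact_force: [0.3, -0.8, -0.5]
finger_gap: -0.1
```

```bash
python3 - <<'E'
from h import *
go([444,95,170],-7,25)
E
```

```text
t 16.05 tcp [443.41  92.68 232.14] F [ 0.33 -0.83 -0.53] gap -0.05426982748040902 j [-0.07 -0.06 -0.29  1.32  0.43  1.63]
shift [57.35  0.4  24.04] turn [-0.28  0.06 -0.03]
R [[0.052, 0.992, -0.115], [0.418, -0.126, -0.899], [-0.907, -0.002, -0.422]]
```

Emit:
{"api": "arm_command", "payload": {"rows": [{"x": 0.012,"y": 0,"z": 0.005,"ax": 0,"ay": 0,"az": 0,"gripper": 0},{"x": 0.015,"y": 0,"z": 0.0065,"ax": 0,"ay": 0,"az": 0,"gripper": 0},{"x": 0.015,"y": 0,"z": 0.0065,"ax": 0,"ay": 0,"az": 0,"gripper": 0},{"x": 0.009,"y": 0,"z": 0.004,"ax": 0,"ay": 0,"az": 0,"gripper": 0},{"x": 0.004,"y": 0,"z": 0.0017,"ax": 0,"ay": 0,"az": 0,"gripper": 0},{"x": 0,"y": 0,"z": 0,"ax": 0,"ay": 0,"az": 0,"gripper": 0}]}}

```text
t: 16.8
tcp_pos: [443.7, 96.3, 172.8]
orientation: [-3.141, 1.134, 1.449]
contact_force: [-0.1, 0.0, -0.3]
finger_gap: 0.0
```

```bash
python3 - <<'E'
from h import *
go([444,95,158.6],-7,25)
b=r.grab_frame("scene")[150:280,180:310]
cv2.imwrite("pics/v8.png",cv2.resize(b,None,fx=4.6,fy=4.6,interpolation=cv2.INTER_CUBIC)[:,:,::-1])
E
```

```text
t 16.8 tcp [443.69  96.31 172.8 ] F [-0.08  0.01 -0.31] gap 0.012581061779971233 j [-0.06 -0.05 -0.41  1.18  0.44  1.63]
shift [12.34  0.47  7.14] turn [0.   0.   0.02]
R [[0.051, 0.993, -0.11], [0.419, -0.122, -0.9], [-0.906, -0.0, -0.423]]
```

View pics/v8.png

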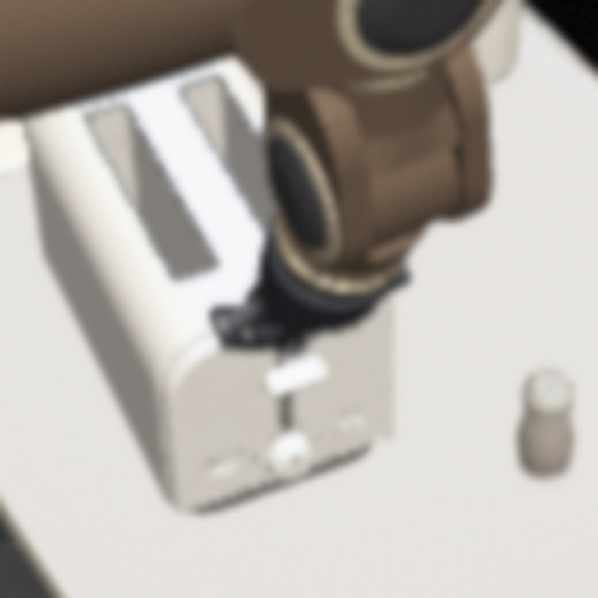

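The fingertip at (290,345) is just above the finger piece at (297,375), and the gripper is clear of the end wall. Now I go down to contact.

Emit:
{"api": "arm_command", "payload": {"rows": [{"x": 0.0045,"y": 0,"z": 0.0025,"ax": 0,"ay": 0,"az": 0,"gripper": 0},{"x": 0.0045,"y": 0,"z": 0.0025,"ax": 0,"ay": 0,"az": 0,"gripper": 0},{"x": 0,"y": 0,"z": 0,"ax": 0,"ay": 0,"az": 0,"gripper": 0}]}}

```text
t: 17.23
tcp_pos: [443.4, 95.4, 162.2]
orientation: [-3.14, 1.135, 1.45]
contact_force: [-0.8, -0.0, -0.3]
finger_gap: 0.2
```

Emit:
{"api": "arm_command", "payload": {"rows": [{"x": 0.0018,"y": 0,"z": 0.0008,"ax": 0,"ay": 0,"az": 0,"gripper": 0},{"x": 0,"y": 0,"z": 0,"ax": 0,"ay": 0,"az": 0,"gripper": 0}]}}

```text
t: 17.48
tcp_pos: [443.6, 95.5, 160.6]
orientation: [-3.141, 1.134, 1.449]
contact_force: [0.2, 0.0, -0.1]
finger_gap: -0.3
```

Emit:
{"api": "arm_command", "payload": {"rows": [{"x": 0.0018,"y": 0,"z": 0.0008,"ax": 0,"ay": 0,"az": 0,"gripper": 0},{"x": 0,"y": 0,"z": 0,"ax": 0,"ay": 0,"az": 0,"gripper": 0}]}}

```text
t: 17.73
tcp_pos: [443.6, 95.6, 158.6]
orientation: [-3.141, 1.134, 1.449]
contact_force: [-0.1, -0.3, 1.0]
finger_gap: -0.1
```

Emit:
{"api": "arm_command", "payload": {"rows": [{"x": 0.0018,"y": 0,"z": 0.0008,"ax": 0,"ay": 0,"az": 0,"gripper": 0},{"x": 0,"y": 0,"z": 0,"ax": 0,"ay": 0,"az": 0,"gripper": 0}]}}

```text
t: 17.98
tcp_pos: [443.8, 95.6, 156.9]
orientation: [3.141, 1.134, 1.448]
contact_force: [-0.1, -0.3, 0.9]
finger_gap: -0.0
```

Emit:
{"api": "arm_command", "payload": {"rows": [{"x": 0.0018,"y": 0,"z": 0.0008,"ax": 0,"ay": 0,"az": 0,"gripper": 0},{"x": 0,"y": 0,"z": 0,"ax": 0,"ay": 0,"az": 0,"gripper": 0}]}}

```text
t: 18.23
tcp_pos: [443.9, 95.7, 155.5]
orientation: [3.139, 1.134, 1.447]
contact_force: [-2.0, -2.4, 7.0]
finger_gap: -0.1
```

Emit:
{"api": "arm_command", "payload": {"rows": [{"x": 0.0018,"y": 0,"z": 0.0008,"ax": 0,"ay": 0,"az": 0,"gripper": 0},{"x": 0,"y": 0,"z": 0,"ax": 0,"ay": 0,"az": 0,"gripper": 0}]}}

```text
t: 18.48
tcp_pos: [443.9, 95.7, 153.7]
orientation: [3.139, 1.134, 1.446]
contact_force: [-2.9, -1.9, 7.9]
finger_gap: -0.2
```

Emit:
{"api": "arm_command", "payload": {"rows": [{"x": 0.0018,"y": 0,"z": 0.0008,"ax": 0,"ay": 0,"az": 0,"gripper": 0},{"x": 0,"y": 0,"z": 0,"ax": 0,"ay": 0,"az": 0,"gripper": 0}]}}

```text
t: 18.73
tcp_pos: [443.9, 95.7, 151.8]
orientation: [3.139, 1.134, 1.446]
contact_force: [-3.4, -3.1, 7.8]
finger_gap: -0.1
```

Emit:
{"api": "arm_command", "payload": {"rows": [{"x": 0.0018,"y": 0,"z": 0.0008,"ax": 0,"ay": 0,"az": 0,"gripper": 0},{"x": 0,"y": 0,"z": 0,"ax": 0,"ay": 0,"az": 0,"gripper": 0}]}}

```text
t: 18.98
tcp_pos: [443.9, 95.7, 149.6]
orientation: [3.139, 1.134, 1.446]
contact_force: [-1.5, -1.8, 6.3]
finger_gap: -0.3
```

Emit:
{"api": "arm_command", "payload": {"rows": [{"x": 0.0036,"y": 0,"z": 0.0017,"ax": 0,"ay": 0,"az": 0,"gripper": 0},{"x": 0.0036,"y": 0,"z": 0.0017,"ax": 0,"ay": 0,"az": 0,"gripper": 0},{"x": 0,"y": 0,"z": 0,"ax": 0,"ay": 0,"az": 0,"gripper": 0}]}}

```text
t: 19.35
tcp_pos: [443.9, 95.7, 141.4]
orientation: [3.14, 1.134, 1.447]
contact_force: [-2.4, -1.3, 7.4]
finger_gap: -0.1
```

Emit:
{"api": "arm_command", "payload": {"rows": [{"x": 0.0036,"y": 0,"z": 0.0017,"ax": 0,"ay": 0,"az": 0,"gripper": 0},{"x": 0.0036,"y": 0,"z": 0.0017,"ax": 0,"ay": 0,"az": 0,"gripper": 0},{"x": 0,"y": 0,"z": 0,"ax": 0,"ay": 0,"az": 0,"gripper": 0}]}}

```text
t: 19.73
tcp_pos: [443.8, 95.7, 133.2]
orientation: [3.14, 1.134, 1.447]
contact_force: [-1.4, -1.5, 3.7]
finger_gap: 0.2
```

Emit:
{"api": "arm_command", "payload": {"rows": [{"x": 0.0036,"y": 0,"z": 0.0017,"ax": 0,"ay": 0,"az": 0,"gripper": 0},{"x": 0.0036,"y": 0,"z": 0.0017,"ax": 0,"ay": 0,"az": 0,"gripper": 0},{"x": 0,"y": 0,"z": 0,"ax": 0,"ay": 0,"az": 0,"gripper": 0}]}}

```text
t: 20.1
tcp_pos: [443.9, 95.7, 125.8]
orientation: [3.139, 1.134, 1.446]
contact_force: [-3.3, -3.3, 10.5]
finger_gap: -0.2
```

Emit:
{"api": "arm_command", "payload": {"rows": [{"x": 0.0036,"y": 0,"z": 0.0017,"ax": 0,"ay": 0,"az": 0,"gripper": 0},{"x": 0,"y": 0,"z": 0,"ax": 0,"ay": 0,"az": 0,"gripper": 0}]}}

```text
t: 20.35
tcp_pos: [443.9, 95.7, 121.8]
orientation: [3.139, 1.134, 1.446]
contact_force: [-2.5, -2.1, 8.6]
finger_gap: -0.1
```

Emit:
{"api": "arm_command", "payload": {"rows": [{"x": 0.0036,"y": 0,"z": 0.0017,"ax": 0,"ay": 0,"az": 0,"gripper": 0},{"x": 0,"y": 0,"z": 0,"ax": 0,"ay": 0,"az": 0,"gripper": 0}]}}

```text
t: 20.6
tcp_pos: [443.8, 95.7, 117.4]
orientation: [3.14, 1.134, 1.447]
contact_force: [-2.3, -2.5, 6.6]
finger_gap: -0.2
```

Emit:
{"api": "arm_command", "payload": {"rows": [{"x": 0.0009,"y": 0,"z": 0.0004,"ax": 0,"ay": 0,"az": 0,"gripper": 0},{"x": 0,"y": 0,"z": 0,"ax": 0,"ay": 0,"az": 0,"gripper": 0}]}}

```text
t: 20.85
tcp_pos: [443.9, 95.7, 116.6]
orientation: [3.14, 1.134, 1.447]
contact_force: [-2.3, -1.6, 6.0]
finger_gap: -0.0
```

Emit:
{"api": "arm_command", "payload": {"rows": [{"x": 0.0009,"y": 0,"z": 0.0004,"ax": 0,"ay": 0,"az": 0,"gripper": 0},{"x": 0,"y": 0,"z": 0,"ax": 0,"ay": 0,"az": 0,"gripper": 0}]}}

```text
t: 21.1
tcp_pos: [443.9, 95.7, 115.7]
orientation: [3.14, 1.134, 1.447]
contact_force: [-1.9, -1.0, 7.5]
finger_gap: -0.1
```

Emit:
{"api": "arm_command", "payload": {"rows": [{"x": 0.0009,"y": 0,"z": 0.0004,"ax": 0,"ay": 0,"az": 0,"gripper": 0},{"x": 0,"y": 0,"z": 0,"ax": 0,"ay": 0,"az": 0,"gripper": 0}]}}

```text
t: 21.35
tcp_pos: [443.9, 95.7, 114.9]
orientation: [3.139, 1.134, 1.446]
contact_force: [-2.8, -1.8, 8.4]
finger_gap: -0.3
```

Emit:
{"api": "arm_command", "payload": {"rows": [{"x": 0.0009,"y": 0,"z": 0.0004,"ax": 0,"ay": 0,"az": 0,"gripper": 0},{"x": 0,"y": 0,"z": 0,"ax": 0,"ay": 0,"az": 0,"gripper": 0}]}}

```text
t: 21.6
tcp_pos: [443.9, 95.7, 114.0]
orientation: [3.139, 1.134, 1.446]
contact_force: [-3.5, -3.8, 11.0]
finger_gap: 0.0
```

Emit:
{"api": "arm_command", "payload": {"rows": [{"x": 0.0009,"y": 0,"z": 0.0004,"ax": 0,"ay": 0,"az": 0,"gripper": 0},{"x": 0,"y": 0,"z": 0,"ax": 0,"ay": 0,"az": 0,"gripper": 0}]}}

```text
t: 21.85
tcp_pos: [444.0, 95.7, 113.2]
orientation: [3.139, 1.134, 1.446]
contact_force: [-3.2, -4.0, 11.2]
finger_gap: 0.2
```

Emit:
{"api": "arm_command", "payload": {"rows": [{"x": 0.0009,"y": 0,"z": 0.0004,"ax": 0,"ay": 0,"az": 0,"gripper": 0},{"x": 0,"y": 0,"z": 0,"ax": 0,"ay": 0,"az": 0,"gripper": 0}]}}

```text
t: 22.1
tcp_pos: [444.0, 95.7, 112.3]
orientation: [3.139, 1.134, 1.446]
contact_force: [-4.6, -3.2, 12.2]
finger_gap: 0.0
```

Emit:
{"api": "arm_command", "payload": {"rows": [{"x": -0.0007,"y": 0,"z": -0.0003,"ax": 0,"ay": 0,"az": 0,"gripper": 0},{"x": 0,"y": 0,"z": 0,"ax": 0,"ay": 0,"az": 0,"gripper": 0},{"x": 0,"y": 0,"z": 0,"ax": 0,"ay": 0,"az": 0,"gripper": 0}]}}

```text
t: 22.48
tcp_pos: [444.0, 95.7, 113.1]
orientation: [3.139, 1.134, 1.446]
contact_force: [-4.6, -3.8, 12.5]
finger_gap: 0.2
```

```bash
python3 - <<'E'
from h import *
go([444,95,113],-7,25)
b=r.grab_frame("scene")[150:384,180:410]
cv2.imwrite("pics/v9.png",cv2.resize(b,None,fx=2.5,fy=2.5,interpolation=cv2.INTER_CUBIC)[:,:,::-1])
E
```

```text
t 22.475 tcp [443.96  95.72 113.08] F [-4.63 -3.78 12.52] gap 0.2462340527503887 j [-0.07 -0.02 -0.52  1.04  0.44  1.63]
shift [-0.23  0.13  0.68] turn [ 0.02 -0.04 -0.07]
R [[0.053, 0.993, -0.11], [0.42, -0.122, -0.899], [-0.906, 0.001, -0.423]]
```

View pics/v9.png

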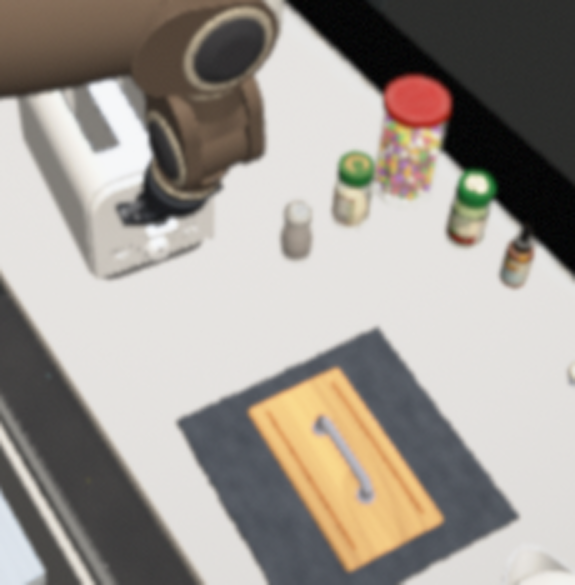

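The cover lies flat and centred on the slate, at about (345,465). The lever's finger piece is down close above the dial at (158,243), and the salt shaker and jars stand where they were. I'm handing in.

```bash
python3 -c "
from rig import r
print(r.hand_in()); s=r.observe(); print(s['t'],s['tcp_pos'],s['contact_force'])"
```

```text
the job is handed in; nothing more can be done
None
the job is handed in; nothing more can be done
```

The cover is off the toaster and lying flat in the middle of the slate board. The robot is holding the lever down at what I measure as the third stop. The job was handed in at about 22.5 s.

- **Cover:** I lifted it by the bar handle. My first grip looked too high on the bar, so I regripped 4.5 mm lower before lifting. It touched down on the slate at about 4 N; its centre is within about 2 mm of the board's middle and it is square to the edges.
- **Lever:** I pressed it with the closed fingers, tilted 25° to keep the gripper clear of the toaster's end wall. By my measurement it is held 42.5–44 mm down, past the third stop (42 mm) and short of the hard end (45 mm). I felt the force rise and drop on the way down.
- **Last check:** The final scene picture shows the cover lying centred, the lever down, and the salt shaker and jars where they were. The arm hid the mug and the tin in that picture, but it did not go near them after lifting the cover.
- **Disagreements:**
  - The upward force was 12.5 N at the end, against the roughly 9 N you gave for the third stop.
  - The slate measured about 268 mm across rather than 283 mm; its centre is unaffected.
  - The gripper read about 10 mm on the 12 mm handle bar.

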